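Pack up a table leg level in the drilling cradle

TASK

Pack up the table leg for drilling: on the black outline of the blue-and-plywood cradle stack the sanding block, then the pale offcut on it, then the dark block on top, each lying flat, centred and lengthwise along the cradle. Then lay the leg level across the saddle and the stack, its plain end about flush with the saddle's outer face and its tenon pointing out past the stack. Leave the masking tape and the wax tin alone.

Things in the scene. Friction and masses are not known exactly. Their poses are not given: they have to be found in the camera images.
- cradle: Drilling cradle fixed to the bench. Origin at bench level, y along it to the saddle, z up. Plywood base x -46..46, y -115..135, 12 mm thick, black outline at its -y end. Blue saddle: upright block 75 (x) x 24 mm at y = 115 (outer face y = 127), seat 84 mm above the bench (as high as the base with the three blocks), two cheeks 51 mm apart in x, 13 mm above the seat.
- packing_mark (a point): Centre of the black outline (71 x 121 mm, long side along the cradle's y) on top of the cradle's base, 12 mm above the bench, where the stack is built; at (0, -35, 12) mm in the cradle's frame. Axes as the cradle's.
- sanding_block: Loose sanding block of mid-brown wood with a dark red-brown lower facing, 62 (x) x 114 (y) x 30 (z) mm, 0.12 kg. Origin at the centre of its underside, y along its length, z up. Grasp across its 62 mm width.
- pale_offcut: Loose offcut of pale yellow wood, 60 (x) x 90 (y) x 22 (z) mm, 0.06 kg. Origin at the centre of its underside, y along its length, z up. Grasp across its 60 mm width.
- dark_block: Loose small block of dark red-brown hardwood, 30 (x) x 70 (y) x 20 (z) mm, 0.03 kg. Origin at the centre of its underside, y along its length, z up. Grasp across its 30 mm width.
- table_leg: Loose square table leg of brown wood lying flat, 35 (x) x 240 (y) x 35 (z) mm over all, 0.2 kg. Origin on its underside at mid-length, y along it: full section from y = -92 to the plain end at +120 mm, thinner tenon (22 mm wide, z = 11 to 24 mm) from -120 to -92 mm. Centre of mass at about y = +10 mm. Grasp across its 35 mm width.
- tenon_tip (a point): Centre of the end face of the leg's tenon, at (0, -120, 17.5) mm in the leg's frame. Axes as the leg's.
- masking_roll: Bystander: roll of masking tape lying flat, 100 mm across, 24 mm high. Origin at the centre of its underside.
- wax: Bystander: round wax tin with a red lid, 94 mm across, 30 mm high. Origin at the centre of its underside. Beside it stands a fixed stool carrying a fan: seat 0.36 m across, its middle about 0.71 m ahead of the robot and 0.02 m to its right, 0.41 m up, one leg 0.56 to 0.64 m ahead; the fan leans forward to 0.54 m above 0.53 m height. Keep the arm clear of them.
Mind the look-alikes: they are no part of the job. Of the things that look like the dark_block, the larger one is meant.

How it is judged:
On the way, in this order (a step that is already met when the one before it is completed fails the run):
1. the sanding block lies on the outline, released (horizontal distance between sanding_block and packing_mark below 0.013 m and z of sanding_block in the frame of cradle between 0.008 and 0.016 m and angle between the y axis of sanding_block and the y axis of cradle, either way round below 0.2 rad and angle between sanding_block's own z axis and vertical below 0.06 rad and contact force between the fingers and sanding_block below 0.05 N), for 0.2 s.
2. the pale offcut lies on the sanding block, released (horizontal distance between each of sanding_block, pale_offcut and packing_mark below 0.013 m and z of sanding_block in the frame of cradle between 0.008 and 0.016 m and angle between the y axis of each of sanding_block, pale_offcut and the y axis of cradle, either way round below 0.2 rad and angle between each of sanding_block, pale_offcut's own z axis and vertical below 0.06 rad and z of pale_offcut in the frame of cradle between 0.038 and 0.046 m and contact force between the fingers and pale_offcut below 0.05 N), for 0.2 s.
3. the dark block lies on the pale offcut, released (horizontal distance between each of sanding_block, pale_offcut, dark_block and packing_mark below 0.013 m and z of sanding_block in the frame of cradle between 0.008 and 0.016 m and angle between the y axis of each of sanding_block, pale_offcut, dark_block and the y axis of cradle, either way round below 0.2 rad and angle between each of sanding_block, pale_offcut, dark_block's own z axis and vertical below 0.06 rad and z of pale_offcut in the frame of cradle between 0.038 and 0.046 m and z of dark_block in the frame of cradle between 0.06 and 0.068 m and contact force between the fingers and dark_block below 0.05 N), for 0.2 s.
4. the leg lies level on saddle and stack, released (horizontal distance between each of sanding_block, pale_offcut, dark_block and packing_mark below 0.013 m and z of sanding_block in the frame of cradle between 0.008 and 0.016 m and angle between the y axis of each of sanding_block, pale_offcut, dark_block and the y axis of cradle, either way round below 0.2 rad and angle between each of sanding_block, pale_offcut, dark_block's own z axis and vertical below 0.06 rad and z of pale_offcut in the frame of cradle between 0.038 and 0.046 m and z of dark_block in the frame of cradle between 0.06 and 0.068 m and x of table_leg in the frame of cradle between -0.013 and 0.013 m and y of table_leg in the frame of cradle between -0.013 and 0.027 m and z of table_leg in the frame of cradle between 0.08 and 0.088 m and angle between the y axis of table_leg and the y axis of cradle, either way round below 0.12 rad and angle between table_leg's own z axis and vertical below 0.05 rad and y of tenon_tip in the frame of cradle below -0.05 m and contact force between table_leg and dark_block above 0.1 N and contact force between table_leg and cradle above 0.1 N and contact force between the fingers and table_leg below 0.05 N), for 0.2 s.
At the end, for the whole second after the job is handed in: Sanding block, pale offcut, dark block flat in this order on the outline, within 13 mm and 0.2 rad; leg resting on saddle and dark block, tenon on the stack's side, level within 0.05 rad, in line within 0.12 rad and 13 mm, plain end within 20 mm of flush; all released, at rest (horizontal distance between each of sanding_block, pale_offcut, dark_block and packing_mark below 0.013 m and z of sanding_block in the frame of cradle between 0.008 and 0.016 m and angle between the y axis of each of sanding_block, pale_offcut, dark_block and the y axis of cradle, either way round below 0.2 rad and angle between each of sanding_block, pale_offcut, dark_block's own z axis and vertical below 0.06 rad and z of pale_offcut in the frame of cradle between 0.038 and 0.046 m and z of dark_block in the frame of cradle between 0.06 and 0.068 m and x of table_leg in the frame of cradle between -0.013 and 0.013 m and y of table_leg in the frame of cradle between -0.013 and 0.027 m and z of table_leg in the frame of cradle between 0.08 and 0.088 m and angle between the y axis of table_leg and the y axis of cradle, either way round below 0.12 rad and angle between table_leg's own z axis and vertical below 0.05 rad and y of tenon_tip in the frame of cradle below -0.05 m and contact force between table_leg and dark_block above 0.1 N and contact force between table_leg and cradle above 0.1 N and linear speed of each of sanding_block, pale_offcut, dark_block, table_leg below 0.02 m/s); the robot touches nothing.
It fails at once if the masking tape is moved by more than 25 mm (distance of masking_roll from where it was at the start of the episode above 0.025 m).
It fails at once if the wax tin is moved by more than 25 mm (distance of wax from where it was at the start of the episode above 0.025 m).
It also fails if it takes over 120 s, if anything falls off the work surface, if the arm or the gripper's body presses on something with over 40 N, if the wrist force passes 120 N, or if a joint passes its speed limit or range.

ROBOT

A 6-joint arm with a two-finger parallel gripper is mounted at the origin on a cart in front of the work surface, level with it; the furniture and walls round the work are solid. World frame = base frame: x ahead of the robot, y to its left, z up, the work surface at z = 0. Lengths are in m, angles in rad, forces in N, time in s.
With the tool pointing down it reaches from about 0.275 to 1 m from the base axis. Payload 8.4 kg.
Tool frame: the origin (TCP) lies between the finger pads; the fingertips stand bot.finger_overhang ahead of it and the grasp point (between the pads) is the TCP (bot.finger_overhang is the distance from the TCP to the fingertips, in m); z points along the fingers, y is the line along which they close (so a half turn about z gives the same grasp; the last joint's range is limited). The gripper opens to 85 mm and grips with 20 to 120 N. Pads are 22 mm wide; open, the fingers measure 114 mm over their backs; the gripper's body (76 mm by 85 mm) begins 54 mm behind the grasp point. The pads swing forward as they close: fully open they stand 13 mm farther back than shut.
Start: joints at [-1.159, 0.353, 1.633, -0, 1.155, -0.002], TCP at [0.251, -0.572, 0.25] pointing down, gripper open.
Joint ranges: [-2.63, 2.63], [-0.92, 2.1], [0.06, 2.66], [-1.3, 4.44], [0, 2.69], [-3.02, 3.02]. Speed limits (rad/s): [2.22, 2.22, 2.79, 3.14, 3.14, 3.14].

INTERFACE

Orientations are given as a unit quaternion [w, x, y, z].
In Python, from plant import status, camera, camera_model, order, bot gives the robot as it stands.
- The arm moves only by the shell command python3 -m inch 'ROWS' [OPENING]. ROWS is JSON, a list of rows, each an object with "xyz": the shift along the tool's x, y, z in units of 40 mm (1.0 is 40 mm), a list of three; "yaw": the turn about the tool's z in units of 6 degrees (1.0 is 6 degrees). A call has 1 to 5 rows; each row shifts and turns the commanded pose from where the row before left it, along the tool's axes as they then stand; what a row does not reach is not made up. A row lasts 1/12 s, in which the tool goes at most 41.7 mm and 7.16 degrees, less where a joint would pass 70% of its speed; a pose out of reach is approached as far as the arm can. A call is refused whole if a number of a shift passes 1 or a number of a turn 1, either way. A call with a gripper value outside its range is refused whole. OPENING is the opening, from 0 (shut) to 1 (fully open), set as the call begins (- or left out, the last holds). The fingers move at their own pace and stop on an object; the grip force is fixed at half the most. Time passes only in rows, so rows that do not move let the fingers close. It gives the time, the measured TCP pose, the force, the opening and the grip force at its end, in the units of the state.
- status.read_state(): the state, without advancing time (a new reading comes with each control period).
- camera(name): name is "scene" or "top"; returns the picture (480x640x3 uint8, blue, green, red); there is no depth.
- camera_model(name): a dict with "camera_matrix" (3x3 intrinsics, pixels), "origin" and "attitude" of the camera in the world. Camera axes: x right, y up, looking along -z (the intrinsics and any distortion apply to the point x, -y, -z); pixel columns grow to the right and rows downward; lengths in m; the calibration is good to about 2 mm. A picture is of the moment at which its call begins. camera_model takes no time and is no camera call.
- order.hand_in(): hands the job in; it is judged then, once.
The state is a dict: "clock": time; "qpos": joint angles; "joint_velocities": joint speeds; "tau": joint torques, N m; "tool_pos": TCP position; "tool_rot": TCP orientation; "contact_force": force on the tool from outside, world axes, zero at the start; "moment": the same for the moment, N m; "opening": opening from 0.0 (shut) to 1.0 (fully open); "grip_force": force on a finger pad.
Only numpy, scipy, OpenCV 4.12 (cv2) and the standard library are available. Lean on these libraries where they do the work, as an engineer would, in place of code of your own. Each camera call takes 0.05 s, during which the arm holds its last target. There are 200 camera calls.

## Working session

There is one attempt and no reset: what is moved stays moved. The work goes in short steps, Python scripts to look and compute and a shell command to move; the robot and the scene stay as the last step left them, time stands still between calls to the robot, and variables do not carry over. Pictures are saved under pics/ and viewed, at most 14 in all, crops included, and the job is handed in when it is done.

```bash
ls; mkdir -p pics; python3 - <<'E'
from plant import status, camera, camera_model, order, bot
import cv2
print(status.read_state(), bot.finger_overhang)
for n in("scene","top"):
    cv2.imwrite(f"pics/{n}0.png",camera(n)); print(camera_model(n))
E
```

```text
pics
{'clock': 0.0, 'qpos': array([-1.15939416e+00,  3.53645437e-01,  1.63412685e+00, -2.57739842e-05,
        1.15520458e+00, -2.36767793e-03]), 'joint_velocities': array([-0.00165142,  0.0016837 ,  0.00106034,  0.00077811,  0.00165454,
        0.00088283]), 'tau': array([ 2.17684115e-03, -6.05254197e+01, -3.42072344e+01,  1.18682660e-04,
        9.47667751e-03, -6.40317495e-06]), 'tool_pos': array([ 0.2511227 , -0.57184253,  0.24956647]), 'tool_rot': array([-6.75291315e-04,  9.78674232e-01,  2.05417303e-01, -1.52104346e-04]), 'contact_force': array([ 0.15540497,  0.69443879, -0.78514336]), 'moment': array([0.0241928 , 0.04063524, 0.0002332 ]), 'grip_force': 0.0, 'opening': 1.0037306038842393} 0.019
{'camera_matrix': array([[505.52152184,   0.        , 321.69353501],
       [  0.        , 505.52152184, 241.97326931],
       [  0.        ,   0.        ,   1.        ]]), 'origin': array([-0.456939  ,  0.45886512,  0.49743169]), 'attitude': array([-0.41814391, -0.28041507,  0.48225424,  0.71690579])}
{'camera_matrix': array([[597.94834791,   0.        , 309.1302255 ],
       [  0.        , 597.94834791, 231.10716367],
       [  0.        ,   0.        ,   1.        ]]), 'origin': array([ 0.35388558, -0.05568791,  1.17124035]), 'attitude': array([-0.70074208, -0.03738949,  0.04613138,  0.71093914])}
```

View pics/scene0.png

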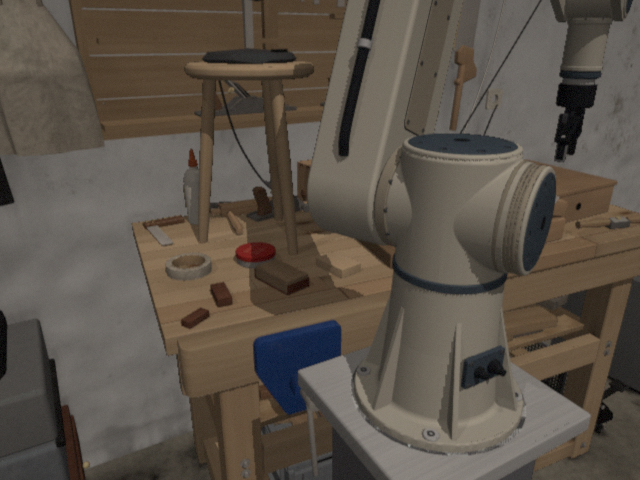

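View pics/top0.png

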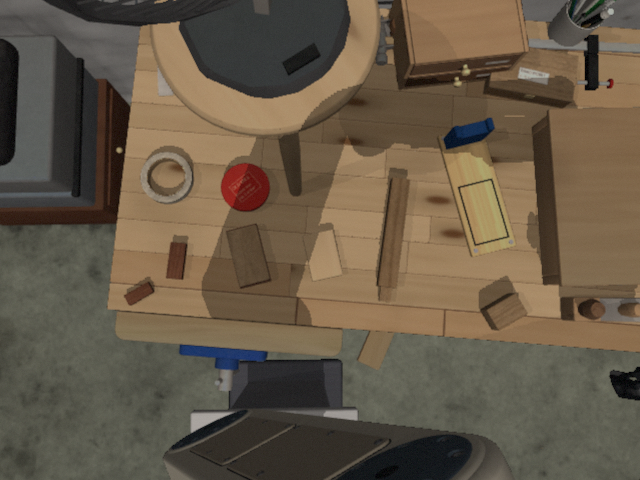

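Top view: tape (166,177), wax (245,187), sanding block (248,255), pale offcut (323,252), leg (392,235), cradle with saddle (470,133) and outline (484,212). Candidates for dark_block: (176,260), the larger, and (139,292), the smaller. Others are the brown block at (505,310) and the pale strip at (376,348). Scene view: dark blocks at (221,294) and (195,318), sanding block (281,276), pale offcut (340,265). The arm hides the leg and cradle there.

```bash
cat > h.py <<'E'
import numpy as np, cv2
from scipy.spatial.transform import Rotation as R
from plant import status, camera, camera_model, order, bot
def cam(n):
    m=camera_model(n); q=m["attitude"]; return m["camera_matrix"],R.from_quat([*q[1:],q[0]]).as_matrix()@np.diag([1,-1,-1]),m["origin"]
def proj(n,P):
    K,A,o=cam(n); p=(np.atleast_2d(P)-o)@A@K.T; return p[:,:2]/p[:,2:]
def ray(n,uv):
    K,A,o=cam(n); d=A@np.linalg.solve(K,[*uv,1]); return o,d
def plane(n,uv,z):
    o,d=ray(n,uv); return o+d*(z-o[2])/d[2]
def tri(ua,ub,a="top",b="scene"):
    o1,d1=ray(a,ua); o2,d2=ray(b,ub); t=np.linalg.lstsq(np.c_[d1,-d2],o2-o1,rcond=None)[0]
    p,q=o1+d1*t[0],o2+d2*t[1]; return (p+q)/2,np.linalg.norm(p-q)
def crop(img,x0,y0,w,h,s,f,tick=20):
    c=cv2.resize(img[y0:y0+h,x0:x0+w],None,fx=s,fy=s,interpolation=cv2.INTER_CUBIC)
    for x in range(-(-x0//tick)*tick,x0+w,tick): cv2.putText(c,str(x),(int((x-x0)*s),8),0,.3,(0,255,255)); cv2.line(c,(int((x-x0+.5)*s),10),(int((x-x0+.5)*s),16),(0,255,255))
    for y in range(-(-y0//tick)*tick,y0+h,tick): cv2.putText(c,str(y),(0,int((y-y0+.5)*s)),0,.3,(0,255,255)); cv2.line(c,(20,int((y-y0+.5)*s)),(26,int((y-y0+.5)*s)),(0,255,255))
    cv2.imwrite(f,c)
E
python3 - <<'E'
from h import *
t=cv2.imread("pics/top0.png")
crop(t,115,215,240,100,3.3,"pics/c1.png")
crop(t,365,110,160,200,3,"pics/c2.png")
s=cv2.imread("pics/scene0.png"); crop(s,170,235,200,100,4,"pics/c3.png")
E
```

```text
(no output)
```

View pics/c1.png

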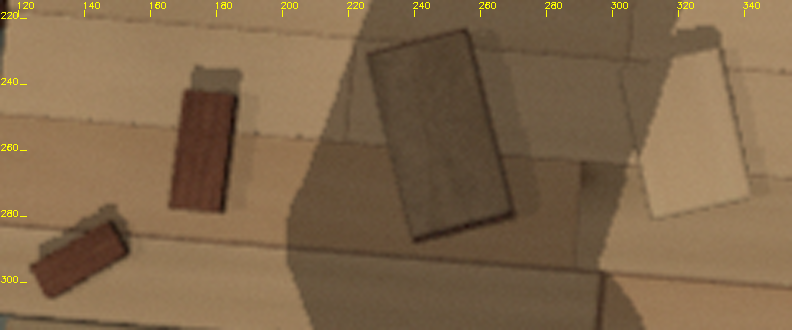

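View pics/c2.png

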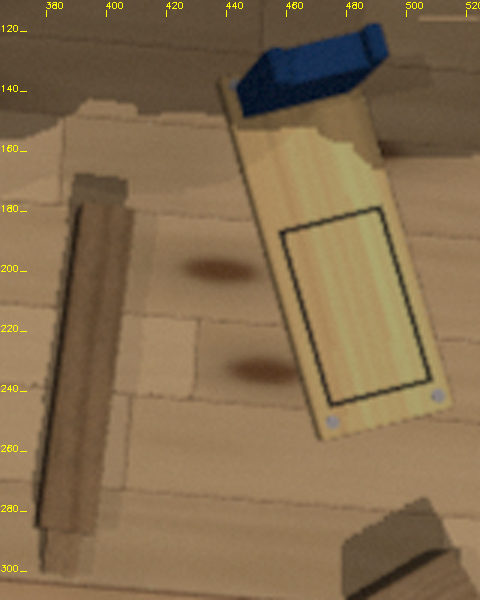

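View pics/c3.png

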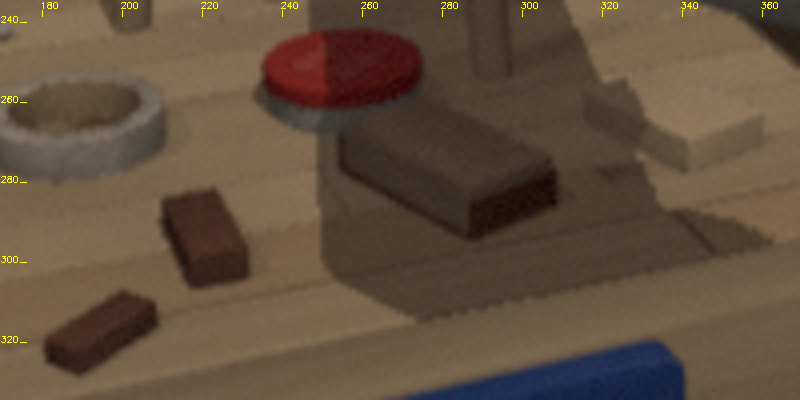

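The close crops confirm that the (176,260) block is the larger dark one, with a top face about 35 px long against about 25 px for the other. Crop 2 shows the leg with its plain end at the top (y 178) and its tenon at the bottom (y 300), the outline at (459..509, 179..245), and the saddle at the top. Now I'll fit the poses.

```bash
cat > fit.py <<'E'
from h import *
from scipy.optimize import least_squares
def rect(x,y,a,z,w,l):  # TL,TR,BR,BL seen from above; long axis a
    u=np.array([np.cos(a),np.sin(a)]); v=np.array([-u[1],u[0]])
    return np.array([[*(np.array([x,y])+s*l/2*u+t*w/2*v),z] for s,t in((1,1),(1,-1),(-1,-1),(-1,1))])
def fit(w,l,obs,z=None,x0=(.35,0,0,.03)):
    # obs: list of (cam, corner idx, uv)
    def f(p):
        P=rect(*p[:3],p[3] if z is None else z,w,l)
        return np.concatenate([proj(c,P[i])[0]-uv for c,i,uv in obs])
    r=least_squares(f,x0[:4 if z is None else 3],loss="soft_l1"); return r.x,np.round(r.fun,1)
def px(c,x0,y0,s,pts): return [(c,i,np.array([(p[0]+.5)/s-.5+x0,(p[1]+.5)/s-.5+y0])) for i,p in enumerate(pts) if p]
E
python3 - <<'E'
from fit import *
np.set_printoptions(precision=4,suppress=True)
T=lambda p:px("top",115,215,3.3,p); S=lambda p:px("scene",170,235,4,p); C=lambda p:px("top",365,110,3,p)
for n,w,l,t,s,h in(("dark",.03,.07,[(184,90),(234,95),(221,211),(170,208)],[(163,200),(213,190),(247,258),(192,268)],.02),
 ("sand",.062,.114,[(369,54),(466,29),(513,212),(415,240)],[(341,143),None,(554,160),(470,193)],.03),
 ("pale",.06,.09,[None,(718,48),(750,196),(652,217)],[None,None,(762,118),(688,143)],.022)):
    for z in(None,h): 
        p,r=fit(w,l,T(t)+(S(s) if z is None else []),z); print(n,p,np.degrees(p[2]),r)
leg=C([(80,206),(133,208),(95,533),(42,527)])
print("leg",fit(.035,.212,leg,.035,(.36,-.2,0)),fit(.035,.212,leg,None,(.36,-.2,0,.03)))
o=C([(281,233),(381,208),(432,380),(331,405)])
print("mark",fit(.071,.121,o,.012,(.39,-.4,0)),fit(.071,.121,o,None,(.39,-.4,0,.03)))
E
```

```text
dark [ 0.4378  0.187  -0.1064  0.0159] -6.09443255388953 [-0.1 -0.3  0.1 -0.4 -0.1  0.5 -0.2  0.  -0.7  1.2  1.1  1.2  0.8 -1.2
 -0.5 -0.7]
dark [ 0.4374  0.186  -0.1018] -5.832841743637462 [-0.2 -0.3  0.2 -0.5  0.1  0.6 -0.1  0.2]
sand [0.4456 0.0469 0.2475 0.0264] 14.182143977557631 [-1.4 -0.6  0.4 -1.3  1.1  0.5 -0.7  0.5 -1.  -3.2  1.6  0.5  0.3  1.4]
sand [0.445  0.0463 0.2509] 14.372714392394458 [-1.4 -0.4  0.5 -1.2  1.4  0.6 -0.5  0.8]
pale [ 0.4447 -0.0952  0.1945  0.0192] 11.14134777419102 [-0.  -0.5  0.2  0.  -0.6  0.2  0.8 -0.5 -0.2  0.6]
pale [ 0.4444 -0.0952  0.1961] 11.237748710687232 [ 0.1 -0.5  0.4  0.1 -0.5  0.3]
leg (array([ 0.4853, -0.2332, -0.1469]), array([-0.1, -1.6,  0.1,  0.1,  0.3,  0.7, -0.3,  0.2])) (array([ 0.4865, -0.2354, -0.1469,  0.0213]), array([-0.1, -0.8, -0.1,  0.9,  0.3,  0.2, -0.1, -0.2]))Traceback (most recent call last):
  File "<stdin>", line 12, in <module>
  File "fit.py", line 11, in fit
    r=least_squares(f,x0[:4 if z is None else 3],loss="soft_l1"); return r.x,np.round(r.fun,1)
    return func(*args, **kwargs)
    result = trf(vector_fun
[... 471 characters left out ...]
f.x))
             ~~~~~~~~~~~~~~~~^^^^^^^^^^^^^^^^^
    return np.atleast_1d(self.fun(x))
                         ~~~~~~~~^^^
    return self.f(x, *self.args, **self.kwargs)
           ~~~~~~^^^^^^^^^^^^^^^^^^^^^^^^^^^^^^
  File "fit.py", line 10, in f
    return np.concatenate([proj(c,P[i])[0]-uv for c,i,uv in obs])
                           ~~~~^^^^^^^^
  File "h.py", line 7, in proj
    K,A,o=cam(n); p=(np.atleast_2d(P)-o)@A@K.T; return p[:,:2]/p[:,2:]
          ~~~^^^
  File "h.py", line 5, in cam
    m=camera_model(n); q=m["attitude"]; return m["camera_matrix"],R.from_quat([*q[1:],q[0]]).as_matrix()@np.diag([1,-1,-1]),m["origin"]
ValueError: time passes only in moves, steps and waits
```

```bash
sed -i 's/^def cam(n):/import functools\n@functools.cache\ndef cam(n):/' h.py
python3 - <<'E'
from fit import *
np.set_printoptions(precision=4,suppress=True)
C=lambda p:px("top",365,110,3,p)
o=C([(281,233),(381,208),(432,380),(331,405)])
for z in(.012,None): print("mark",*fit(.071,.121,o,z,(.5,-.4,0,.03)))
p,_=fit(.071,.121,o,.012,(.5,-.4,0)); a=p[2]; u=np.array([np.cos(a),np.sin(a)]);v=np.array([u[1],-u[0]])  # cradle y=u, x=v
print("cradle deg",np.degrees(a),"origin",p[:2]+.035*u)
c=p[:2]+.035*u
for x,y,z in((-46,-115,12),(46,-115,12),(-37.5,127,97),(37.5,127,97),(-37.5,103,0),(37.5,103,97)):
    q=proj("top",[*(c+(x*v+y*u)/1e3),z/1e3])[0]; print(x,y,z,q,(q-[365,110])*3)
# table-edge cue: tool state
K=status.read_state(); print(K["tool_pos"])
print("tape",plane("top",(166,177),.024),"wax",plane("top",(245,187),.03))
E
```

```text
mark [ 0.5252 -0.4144  0.2363] [-0.7 -0.6  0.3 -1.   0.8  0.5 -0.3  1.1]
mark [ 0.5303 -0.425   0.2349 -0.0223] [ 0.   0.1  0.1 -0.  -0.  -0.2 -0.1  0.1]
cradle deg 13.537566927132497 origin [ 0.5593 -0.4062]
-46 -115 12 [472.3508 256.7802] [322.0524 440.3406]
46 -115 12 [517.4107 245.1351] [457.2322 405.4052]
-37.5 127 97 [453.246  125.9241] [264.7381  47.7724]
37.5 127 97 [491.9416 116.2941] [380.8249  18.8823]
-37.5 103 0 [444.4325 151.304 ] [238.2974 123.9119]
37.5 103 97 [495.6031 128.4732] [391.8094  55.4196]
[ 0.2511 -0.5719  0.2496]
tape [0.6    0.2062 0.024 ] wax [0.577 0.052 0.03 ]
```

```bash
cat > go.py <<'E'
# usage: go.py x y z deg -> yaw (units), then shift (units) in tool frame after the yaw
from h import *; import sys
x,y,z,d=map(float,sys.argv[1:]); s=status.read_state(); q=s["tool_rot"]
M=R.from_quat([*q[1:],q[0]]).as_matrix(); a=np.degrees(np.arctan2(M[1,0],M[0,0]))
dy=(a-d+90)%180-90
N=M@R.from_euler("z",dy,degrees=True).as_matrix()
print("t%.1f ang %.1f yaw %.2f shift"%(s["clock"],a,dy/6),np.round(N.T@(np.array([x,y,z])-s["tool_pos"])/.04,2),"pos",np.round(s["tool_pos"],4),"F",np.round(s["contact_force"],1),"open %.2f grip %.0f"%(s["opening"],s["grip_force"]), "tilt %.3f"%np.hypot(M[0,2],M[1,2]))
E
python3 go.py .445 .0465 .15 14.4
```

```text
t0.1 ang 23.7 yaw 1.55 shift [  8.54 -13.76   2.51] pos [ 0.2511 -0.5719  0.2496] F [-0.2 -0.2 -0.3] open 1.00 grip 0 tilt 0.001
```

```bash
python3 -m inch '[{"xyz":[0,0,0],"yaw":0.8},{"xyz":[0,0,0],"yaw":0.75},{"xyz":[0.47,-0.765,0.14],"yaw":0},{"xyz":[0.47,-0.765,0.14],"yaw":0},{"xyz":[0.47,-0.765,0.14],"yaw":0}]' 1 
python3 -m inch '[{"xyz":[0.47,-0.765,0.14],"yaw":0},{"xyz":[0.47,-0.765,0.14],"yaw":0},{"xyz":[0.47,-0.765,0.14],"yaw":0},{"xyz":[0.47,-0.765,0.14],"yaw":0},{"xyz":[0.47,-0.765,0.14],"yaw":0}]'
python3 -m inch '[{"xyz":[0.47,-0.765,0.14],"yaw":0},{"xyz":[0.47,-0.765,0.14],"yaw":0},{"xyz":[0.47,-0.765,0.14],"yaw":0},{"xyz":[0.47,-0.765,0.14],"yaw":0},{"xyz":[0.47,-0.765,0.14],"yaw":0}]'
python3 go.py .445 .0465 .08 14.4
```

```text
clock: 0.52
tool_pos: [0.2829, -0.4681, 0.2327]
tool_rot: [-0.0, 0.992, 0.125, -0.0]
contact_force: [0.3, -0.4, 0.6]
opening: 0.999
grip_force: 0.0
clock: 0.93
tool_pos: [0.336, -0.296, 0.2051]
tool_rot: [-0.0, 0.992, 0.125, -0.0]
contact_force: [0.5, -0.2, -0.3]
opening: 1.002
grip_force: 0.0
clock: 1.35
tool_pos: [0.389, -0.1244, 0.1772]
tool_rot: [0.0, 0.992, 0.125, 0.0]
contact_force: [1.5, -1.0, 0.1]
opening: 1.001
grip_force: 0.0
t1.4 ang 14.4 yaw -0.00 shift [ 2.42 -3.79  2.43] pos [ 0.389  -0.1244  0.1772] F [ 1.5 -1.   0.1] open 1.00 grip 0 tilt 0.000
```

```bash
python3 -m inch '[{"xyz":[0.48,-0.76,0.2],"yaw":0},{"xyz":[0.48,-0.76,0.2],"yaw":0},{"xyz":[0.48,-0.76,0.2],"yaw":0},{"xyz":[0.48,-0.76,0.2],"yaw":0},{"xyz":[0.48,-0.76,0.2],"yaw":0}]'
python3 -m inch '[{"xyz":[0,0,0.5],"yaw":0},{"xyz":[0,0,0.5],"yaw":0},{"xyz":[0,0,0.4],"yaw":0},{"xyz":[0,0,0],"yaw":0}]'
python3 go.py .445 .0465 .021 14.4; python3 - <<'E'
from h import *
s=camera("scene"); t=camera("top"); cv2.imwrite("pics/scene1.png",s); cv2.imwrite("pics/top1.png",t)
cv2.imwrite("pics/both1.png",np.hstack([cv2.resize(s[150:400,170:570],None,fx=1,fy=1),t[60:310,150:550]]))
E
```

```text
clock: 1.77
tool_pos: [0.4442, 0.0468, 0.137]
tool_rot: [0.0, 0.992, 0.126, -0.0]
contact_force: [1.1, -0.6, -0.6]
opening: 0.999
grip_force: 0.0
clock: 2.1
tool_pos: [0.4421, 0.0451, 0.079]
tool_rot: [-0.0, 0.992, 0.126, -0.002]
contact_force: [-1.2, 0.1, 0.2]
opening: 1.0
grip_force: 0.0
t2.1 ang 14.5 yaw 0.01 shift [ 0.09 -0.01  1.45] pos [0.4421 0.0451 0.079 ] F [-1.2  0.1  0.2] open 1.00 grip 0 tilt 0.005
```

View pics/both1.png

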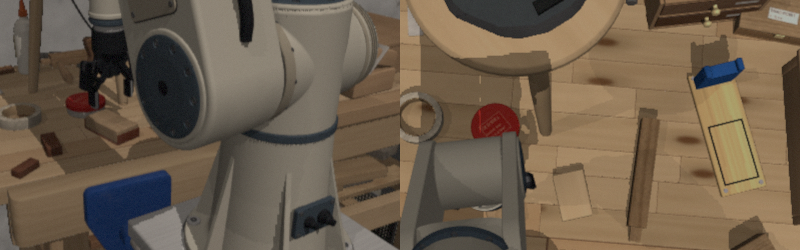

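The left half shows the open gripper centred over the sanding block at crop pixel (108,110). The right half shows pale offcut, leg and cradle unmoved, and the arm is clear of wax and stool. I'll descend and grip.

```bash
python3 -m inch '[{"xyz":[0.05,0,0.5],"yaw":0},{"xyz":[0,0,0.5],"yaw":0},{"xyz":[0,0,0.25],"yaw":0},{"xyz":[0,0,0.2],"yaw":0},{"xyz":[0,0,0],"yaw":0}]'
python3 go.py .445 .0465 .021 14.4;python3 -m inch '[{"xyz":[0,0,0],"yaw":0},{"xyz":[0,0,0],"yaw":0},{"xyz":[0,0,0],"yaw":0},{"xyz":[0,0,0],"yaw":0},{"xyz":[0,0,0],"yaw":0}]' 0.55 | tail -3
python3 -m inch '[{"xyz":[0,0,0],"yaw":0},{"xyz":[0,0,0],"yaw":0},{"xyz":[0,0,0],"yaw":0},{"xyz":[0,0,0],"yaw":0},{"xyz":[0,0,0],"yaw":0}]' 0.55
python3 go.py .445 .0465 .12 14.4
```

```text
clock: 2.62
tool_pos: [0.4458, 0.0453, 0.023]
tool_rot: [-0.0, 0.992, 0.125, -0.001]
contact_force: [-0.1, -0.2, 1.0]
opening: 0.995
grip_force: 0.0
t2.6 ang 14.4 yaw -0.00 shift [-0.01 -0.04  0.05] pos [0.4458 0.0453 0.023 ] F [-0.1 -0.2  1. ] open 0.99 grip 0 tilt 0.001
contact_force: [-1.4, -0.8, 4.7]
opening: 0.708
grip_force: 65.0
clock: 3.45
tool_pos: [0.4467, 0.0455, 0.0246]
tool_rot: [0.0, 0.992, 0.125, 0.001]
contact_force: [-1.5, -0.9, 4.5]
opening: 0.709
grip_force: 65.0
t3.5 ang 14.4 yaw 0.00 shift [-0.03 -0.04 -2.39] pos [0.4467 0.0455 0.0246] F [-1.5 -0.9  4.5] open 0.71 grip 65 tilt 0.001
```

```bash
python3 -m inch '[{"xyz":[0,0,-0.3],"yaw":0},{"xyz":[0,0,-0.6],"yaw":0},{"xyz":[0,0,-0.8],"yaw":0},{"xyz":[0,0,-0.8],"yaw":0},{"xyz":[0,0,0],"yaw":0}]'|tail -3
python3 go.py .5252 -.4144 .12 13.5
```

```text
contact_force: [2.5, -0.2, -0.6]
opening: 0.71
grip_force: 65.8
t3.9 ang 14.4 yaw 0.15 shift [-0.84 11.63  0.23] pos [0.4494 0.0458 0.129 ] F [ 2.5 -0.2 -0.6] open 0.71 grip 66 tilt 0.009
```

```bash
python3 -m inch '[{"xyz":[-0.06,0.5,0],"yaw":0.15},{"xyz":[-0.06,0.8,0],"yaw":0},{"xyz":[-0.06,0.8,0],"yaw":0},{"xyz":[-0.06,0.8,0],"yaw":0},{"xyz":[-0.06,0.8,0],"yaw":0}]'|tail -3
python3 -m inch '[{"xyz":[-0.06,0.8,0],"yaw":0},{"xyz":[-0.06,0.8,0],"yaw":0},{"xyz":[-0.06,0.8,0],"yaw":0},{"xyz":[-0.06,0.8,0],"yaw":0},{"xyz":[-0.06,0.8,0],"yaw":0}]'|tail -3
python3 -m inch '[{"xyz":[-0.06,0.8,0],"yaw":0},{"xyz":[-0.06,0.8,0],"yaw":0},{"xyz":[-0.06,0.8,0],"yaw":0},{"xyz":[0,0.4,0],"yaw":0},{"xyz":[0,0.4,0],"yaw":0}]'|tail -3
python3 -m inch '[{"xyz":[0,0,0],"yaw":0},{"xyz":[0,0,0],"yaw":0},{"xyz":[0,0,0],"yaw":0},{"xyz":[0,0,0],"yaw":0}]'|tail -3
python3 go.py .5262 -.4144 .05 13.5
```

```text
contact_force: [1.0, 0.8, -0.8]
opening: 0.704
grip_force: 65.7
contact_force: [0.4, -0.6, -2.7]
opening: 0.705
grip_force: 65.7
contact_force: [0.3, 0.6, -1.7]
opening: 0.707
grip_force: 65.7
contact_force: [0.5, -0.1, -1.6]
opening: 0.704
grip_force: 65.7
t5.5 ang 13.5 yaw 0.01 shift [0.04 0.78 1.83] pos [ 0.5176 -0.3846  0.1234] F [ 0.5 -0.1 -1.6] open 0.70 grip 66 tilt 0.001
```

```bash
python3 -m inch '[{"xyz":[0.02,0.39,0.2],"yaw":0},{"xyz":[0.02,0.39,0.4],"yaw":0},{"xyz":[0,0,0.6],"yaw":0},{"xyz":[0,0,0.5],"yaw":0},{"xyz":[0,0,0],"yaw":0}]'|tail -3
python3 -m inch '[{"xyz":[0,0,0],"yaw":0},{"xyz":[0,0,0],"yaw":0}]'|tail -3
python3 go.py .5262 -.4144 .0375 13.5
python3 - <<'E'
from h import *
t=camera("top");crop(t,380,100,160,180,3.3,"pics/p1.png")
E
```

```text
contact_force: [-0.9, 1.5, -1.5]
opening: 0.704
grip_force: 65.6
contact_force: [-0.4, -0.3, -1.0]
opening: 0.709
grip_force: 65.6
t6.0 ang 13.5 yaw 0.01 shift [-0.02 -0.03  0.48] pos [ 0.5273 -0.4154  0.0566] F [-0.4 -0.3 -1. ] open 0.71 grip 66 tilt 0.001
```

View pics/p1.png

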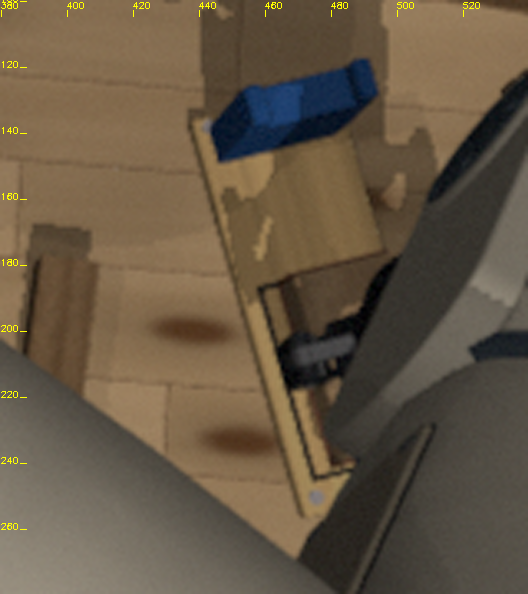

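The sanding block hangs over the outline, with its left edge parallel to and just inside the line from (457,187) to (473,243). I'll set it down.

```bash
python3 -m inch '[{"xyz":[-0.02,0,0.2],"yaw":0},{"xyz":[0,0,0.15],"yaw":0},{"xyz":[0,0,0.1],"yaw":0},{"xyz":[0,0,0],"yaw":0},{"xyz":[0,0,0],"yaw":0}]'|tail -3
python3 go.py .5262 -.4144 .037 13.5
```

```text
contact_force: [-0.0, -1.0, -0.7]
opening: 0.705
grip_force: 65.7
t6.5 ang 13.5 yaw 0.00 shift [ 0.02 -0.03  0.01] pos [ 0.5259 -0.4158  0.0372] F [-0.  -1.  -0.7] open 0.70 grip 66 tilt 0.000
```

```bash
python3 -m inch '[{"xyz":[0,0,0.03],"yaw":0},{"xyz":[0,0,0.03],"yaw":0},{"xyz":[0,0,0],"yaw":0}]'
python3 -m inch '[{"xyz":[0,0,0],"yaw":0},{"xyz":[0,0,0],"yaw":0},{"xyz":[0,0,0],"yaw":0},{"xyz":[0,0,0],"yaw":0},{"xyz":[0,0,0],"yaw":0}]' 1
python3 -m inch '[{"xyz":[0,0,0],"yaw":0},{"xyz":[0,0,-0.3],"yaw":0},{"xyz":[0,0,-0.6],"yaw":0},{"xyz":[0,0,-0.8],"yaw":0},{"xyz":[0,0,-0.5],"yaw":0}]'
python3 go.py .4445 -.0952 .12 11.2
```

```text
clock: 6.75
tool_pos: [0.526, -0.4159, 0.0366]
tool_rot: [0.0, 0.993, 0.118, -0.0]
contact_force: [-4.7, 3.3, 13.5]
opening: 0.706
grip_force: 67.5
clock: 7.17
tool_pos: [0.5259, -0.4158, 0.0348]
tool_rot: [-0.0, 0.993, 0.118, -0.0]
contact_force: [0.0, 0.0, -0.2]
opening: 0.998
grip_force: 0.0
clock: 7.58
tool_pos: [0.5267, -0.4164, 0.1263]
tool_rot: [0.001, 0.993, 0.118, 0.001]
contact_force: [-0.6, -1.3, 0.7]
opening: 0.998
grip_force: 0.0
t7.6 ang 13.5 yaw 0.39 shift [-0.46 -8.28  0.14] pos [ 0.5267 -0.4164  0.1263] F [-0.6 -1.3  0.7] open 1.00 grip 0 tilt 0.002
```

```bash
python3 -m inch '[{"xyz":[-0.05,-0.6,0],"yaw":0.39},{"xyz":[-0.05,-0.8,0],"yaw":0},{"xyz":[-0.05,-0.8,0],"yaw":0},{"xyz":[-0.05,-0.8,0],"yaw":0},{"xyz":[-0.05,-0.8,0],"yaw":0}]'|tail -3
python3 -m inch '[{"xyz":[-0.05,-0.8,0],"yaw":0},{"xyz":[-0.05,-0.8,0],"yaw":0},{"xyz":[-0.05,-0.8,0],"yaw":0},{"xyz":[-0.05,-0.8,0],"yaw":0},{"xyz":[0,-0.8,0.3],"yaw":0}]'|tail -3
python3 -m inch '[{"xyz":[0,-0.4,0.5],"yaw":0},{"xyz":[0,0,0],"yaw":0},{"xyz":[0,0,0],"yaw":0}]'|tail -3
python3 go.py .4445 -.0952 .026 11.2
python3 - <<'E'
from h import *
t=camera("top");cv2.imwrite("pics/top2.png",t);crop(t,290,100,240,180,3.3,"pics/p2.png")
E
```

```text
contact_force: [0.6, 0.7, -0.8]
opening: 1.002
grip_force: 0.0
contact_force: [1.5, -0.4, -0.7]
opening: 0.996
grip_force: 0.0
contact_force: [0.2, 0.2, 0.6]
opening: 1.005
grip_force: 0.0
t8.7 ang 11.3 yaw 0.02 shift [ 0.03 -0.05  1.63] pos [ 0.4436 -0.0973  0.0913] F [0.2 0.2 0.6] open 1.00 grip 0 tilt 0.001
```

View pics/p2.png

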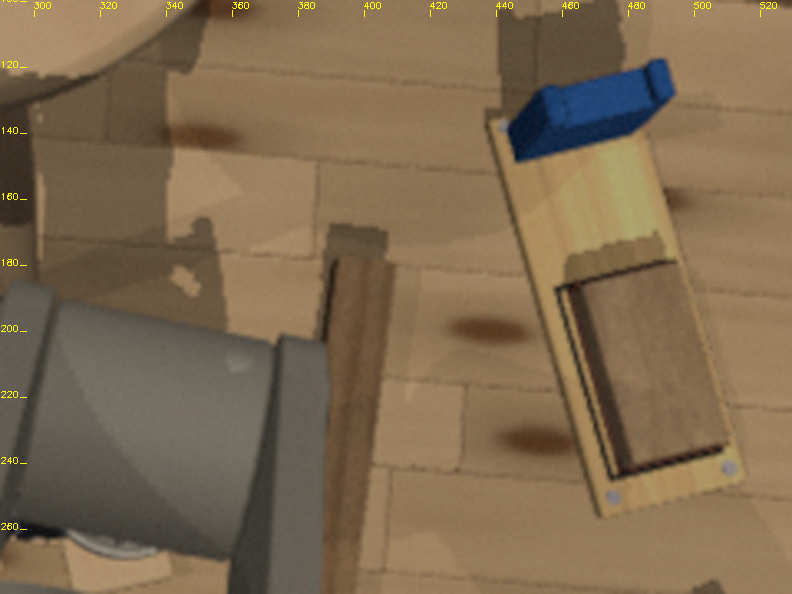

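The sanding block lies in the outline with corners at about (466,187), (495,179), (509,235) and (481,241), with even margins. I'll fit its pose and descend on the offcut.

```bash
python3 - <<'E'
from fit import *
print(fit(.062,.114,px("top",290,100,3.3,[(583,287),(678,262),(727,446),(632,467)]),.042,(.52,-.41,.2)))
E
python3 -m inch '[{"xyz":[0.03,-0.05,0.5],"yaw":0},{"xyz":[0,0,0.5],"yaw":0},{"xyz":[0,0,0.4],"yaw":0},{"xyz":[0,0,0.23],"yaw":0},{"xyz":[0,0,0],"yaw":0}]'|tail -3
python3 go.py .4445 -.0952 .026 11.2
python3 -m inch '[{"xyz":[0,0,0],"yaw":0},{"xyz":[0,0,0],"yaw":0},{"xyz":[0,0,0],"yaw":0},{"xyz":[0,0,0],"yaw":0},{"xyz":[0,0,0],"yaw":0}]' 0.55 | tail -3
python3 -m inch '[{"xyz":[0,0,0],"yaw":0},{"xyz":[0,0,0],"yaw":0},{"xyz":[0,0,0],"yaw":0}]' |tail -3
python3 go.py .4445 -.0952 .026 11.2
```

```text
(array([ 0.52320655, -0.41440168,  0.2243427 ]), array([-1.6, -1. ,  0.5, -0.8,  1.9,  0.5, -0.5,  1.8]))
contact_force: [-1.3, 0.4, -0.4]
opening: 1.003
grip_force: 0.0
t9.1 ang 11.1 yaw -0.02 shift [ 0.   -0.03 -0.02] pos [ 0.4446 -0.0966  0.0251] F [-1.3  0.4 -0.4] open 1.00 grip 0 tilt 0.001
contact_force: [-2.2, -2.8, 6.1]
opening: 0.683
grip_force: 63.1
contact_force: [-2.1, -3.8, 6.3]
opening: 0.683
grip_force: 63.1
t9.8 ang 11.2 yaw -0.00 shift [-0.02 -0.03  0.03] pos [ 0.4456 -0.0962  0.0273] F [-2.1 -3.8  6.3] open 0.68 grip 63 tilt 0.002
```

```bash
python3 -m inch '[{"xyz":[0,0,-0.3],"yaw":0},{"xyz":[0,0,-0.6],"yaw":0},{"xyz":[0,0,-0.8],"yaw":0},{"xyz":[0,0,-0.8],"yaw":0},{"xyz":[0,0,-0.2],"yaw":0}]'|tail -3
python3 -m inch '[{"xyz":[0,0.5,0],"yaw":-0.39},{"xyz":[0.05,0.8,0],"yaw":0},{"xyz":[0.05,0.8,0],"yaw":0},{"xyz":[0.05,0.8,0],"yaw":0},{"xyz":[0.05,0.8,0],"yaw":0}]'|tail -3
python3 -m inch '[{"xyz":[0.05,0.8,0],"yaw":0},{"xyz":[0.05,0.8,0],"yaw":0},{"xyz":[0.05,0.8,0],"yaw":0},{"xyz":[0,0.6,0],"yaw":0},{"xyz":[0,0.4,0],"yaw":0}]'|tail -3
python3 -m inch '[{"xyz":[0,0,0],"yaw":0},{"xyz":[0,0,0],"yaw":0},{"xyz":[0,0,0],"yaw":0}]'|tail -3
python3 go.py .5258 -.4148 .0750 13.4
```

```text
contact_force: [1.8, -0.7, -0.7]
opening: 0.682
grip_force: 65.2
contact_force: [0.5, 0.1, 0.2]
opening: 0.684
grip_force: 65.2
contact_force: [-1.0, 0.4, -0.3]
opening: 0.681
grip_force: 65.1
contact_force: [0.5, 0.2, -0.5]
opening: 0.678
grip_force: 65.1
t11.3 ang 13.5 yaw 0.02 shift [-0.21  1.16  1.47] pos [ 0.5233 -0.3678  0.1338] F [ 0.5  0.2 -0.5] open 0.68 grip 65 tilt 0.001
```

```bash
python3 -m inch '[{"xyz":[-0.1,0.5,0.1],"yaw":0},{"xyz":[-0.1,0.5,0.2],"yaw":0},{"xyz":[0,0.16,0.5],"yaw":0},{"xyz":[0,0,0.5],"yaw":0},{"xyz":[0,0,0.17],"yaw":0}]'|tail -3
python3 -m inch '[{"xyz":[0,0,0],"yaw":0},{"xyz":[0,0,0],"yaw":0},{"xyz":[0,0,0],"yaw":0}]'|tail -3
python3 go.py .5258 -.4148 .0695 13.4
```

```text
contact_force: [-0.2, 1.0, -0.4]
opening: 0.679
grip_force: 65.2
contact_force: [-0.4, 0.1, -1.2]
opening: 0.684
grip_force: 65.2
t12.0 ang 13.5 yaw 0.02 shift [-0.04 -0.03  0.17] pos [ 0.5275 -0.4154  0.0763] F [-0.4  0.1 -1.2] open 0.68 grip 65 tilt 0.001
```

```bash
python3 -m inch '[{"xyz":[-0.04,-0.02,0.08],"yaw":0},{"xyz":[0,0,0.07],"yaw":0},{"xyz":[0,0,0],"yaw":0},{"xyz":[0,0,0],"yaw":0}]'|tail -3
python3 go.py .5258 -.4148 .0695 13.4
python3 -m inch '[{"xyz":[0,0,0.03],"yaw":0},{"xyz":[0,0,0],"yaw":0},{"xyz":[0,0,0],"yaw":0}]'|tail -3
python3 go.py .5258 -.4148 .0695 13.4
```

```text
contact_force: [-1.4, 0.9, 3.8]
opening: 0.678
grip_force: 65.7
t12.3 ang 13.5 yaw 0.02 shift [ 0.01 -0.01  0.01] pos [ 0.5255 -0.4154  0.0698] F [-1.4  0.9  3.8] open 0.68 grip 66 tilt 0.001
contact_force: [-3.0, 3.4, 14.9]
opening: 0.687
grip_force: 66.9
t12.6 ang 13.5 yaw 0.02 shift [ 0.01 -0.01  0.01] pos [ 0.5255 -0.4155  0.0698] F [-3.   3.4 14.9] open 0.69 grip 67 tilt 0.001
```

```bash
python3 -m inch '[{"xyz":[0,0,0],"yaw":0},{"xyz":[0,0,0],"yaw":0},{"xyz":[0,0,0],"yaw":0},{"xyz":[0,0,0],"yaw":0},{"xyz":[0,0,0],"yaw":0}]' 1|tail -3
python3 -m inch '[{"xyz":[0,0,0],"yaw":0},{"xyz":[0,0,-0.3],"yaw":0},{"xyz":[0,0,-0.6],"yaw":0},{"xyz":[0,0,-0.6],"yaw":0},{"xyz":[0,0,0],"yaw":0}]'|tail -3
python3 -m inch '[{"xyz":[0,0,0],"yaw":0.8},{"xyz":[0,0,0],"yaw":0.8},{"xyz":[0,0,0],"yaw":0.8},{"xyz":[0,0,0],"yaw":0.84},{"xyz":[0,0,0],"yaw":0}]'|tail -3
python3 go.py .4376 .1865 .1 -6
```

```text
contact_force: [-0.3, 0.2, -0.3]
opening: 1.001
grip_force: 0.0
contact_force: [1.7, -0.0, 1.1]
opening: 1.0
grip_force: 0.0
contact_force: [-0.1, 1.0, -0.6]
opening: 1.001
grip_force: 0.0
t13.8 ang -6.2 yaw -0.03 shift [ -3.75 -14.73   0.71] pos [ 0.5252 -0.4153  0.1283] F [-0.1  1.  -0.6] open 1.00 grip 0 tilt 0.000
```

```bash
python3 -m inch '[{"xyz":[-0.22,-0.86,0],"yaw":0},{"xyz":[-0.22,-0.86,0],"yaw":0},{"xyz":[-0.22,-0.86,0],"yaw":0},{"xyz":[-0.22,-0.86,0],"yaw":0},{"xyz":[-0.22,-0.86,0],"yaw":0}]'|tail -3
python3 -m inch '[{"xyz":[-0.22,-0.86,0],"yaw":0},{"xyz":[-0.22,-0.86,0],"yaw":0},{"xyz":[-0.22,-0.86,0],"yaw":0},{"xyz":[-0.22,-0.86,0],"yaw":0},{"xyz":[-0.22,-0.86,0],"yaw":0}]'|tail -3
python3 -m inch '[{"xyz":[-0.22,-0.86,0],"yaw":0},{"xyz":[-0.22,-0.86,0],"yaw":0},{"xyz":[-0.22,-0.86,0],"yaw":0},{"xyz":[-0.22,-0.86,0],"yaw":0},{"xyz":[-0.22,-0.86,0],"yaw":0}]'|tail -3
python3 -m inch '[{"xyz":[-0.22,-0.86,0.2],"yaw":0},{"xyz":[-0.22,-0.86,0.5],"yaw":0},{"xyz":[0,0,0.5],"yaw":0},{"xyz":[0,0,0],"yaw":0},{"xyz":[0,0,0],"yaw":0}]'|tail -3
python3 go.py .4376 .1865 .025 -6
python3 - <<'E'
from h import *
t=camera("top");cv2.imwrite("pics/top3.png",t);crop(t,380,100,160,180,3.3,"pics/p3.png")
E
```

```text
contact_force: [1.1, 0.9, 0.4]
opening: 0.999
grip_force: 0.0
contact_force: [1.4, 0.5, 0.1]
opening: 1.002
grip_force: 0.0
contact_force: [1.3, 0.0, -0.5]
opening: 0.998
grip_force: 0.0
contact_force: [0.0, -0.4, 0.0]
opening: 0.998
grip_force: 0.0
t15.5 ang -5.8 yaw 0.04 shift [ 0.03 -0.13  1.36] pos [0.4359 0.1816 0.0795] F [ 0.  -0.4  0. ] open 1.00 grip 0 tilt 0.002
```

View pics/p3.png

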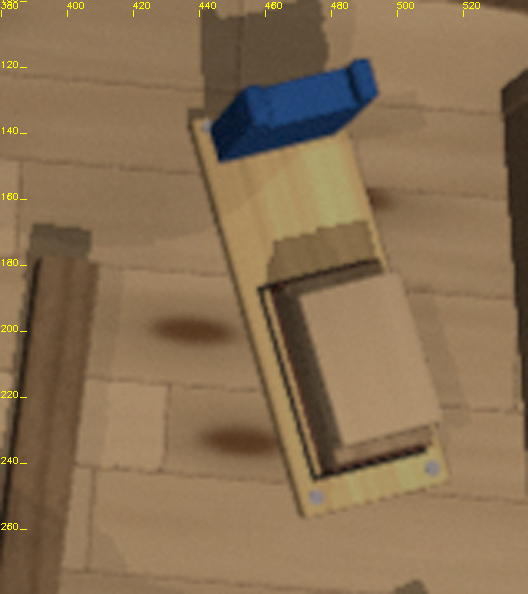

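The pale offcut lies on the sanding block, top corners about (471,190), (500,182), (513,227) and (483,235), slightly off centre at most. I'll fit it and grasp the dark block.

```bash
python3 - <<'E'
from fit import *
print(fit(.06,.09,px("top",380,100,3.3,[(300,297),(396,273),(438,421),(341,446)]),.064,(.52,-.41,.2)))
E
python3 -m inch '[{"xyz":[0.03,-0.13,0.4],"yaw":0},{"xyz":[0,0,0.4],"yaw":0},{"xyz":[0,0,0.4],"yaw":0},{"xyz":[0,0,0.18],"yaw":0},{"xyz":[0,0,0],"yaw":0}]'|tail -3
python3 go.py .4376 .1865 .025 -6
python3 -m inch '[{"xyz":[0,0,0],"yaw":0},{"xyz":[0,0,0],"yaw":0},{"xyz":[0,0,0],"yaw":0},{"xyz":[0,0,0],"yaw":0},{"xyz":[0,0,0],"yaw":0}]' 0.2 | tail -3
python3 -m inch '[{"xyz":[0,0,0],"yaw":0},{"xyz":[0,0,0],"yaw":0},{"xyz":[0,0,0],"yaw":0},{"xyz":[0,0,0],"yaw":0},{"xyz":[0,0,0],"yaw":0}]' | tail -3
python3 go.py .4376 .1865 .025 -6
```

```text
(array([ 0.523536  , -0.41366031,  0.22843476]), array([-1. , -0.4,  0.4, -0.6,  1. ,  0.4, -0.4,  0.5]))
contact_force: [-0.5, 0.0, 0.0]
opening: 0.999
grip_force: 0.0
t15.9 ang -6.0 yaw 0.00 shift [-0.02 -0.02 -0.01] pos [0.4384 0.1858 0.0244] F [-0.5  0.   0. ] open 1.00 grip 0 tilt 0.001
contact_force: [-2.0, -1.5, 16.3]
opening: 0.334
grip_force: 58.5
contact_force: [-0.9, -2.6, 9.1]
opening: 0.337
grip_force: 59.5
t16.8 ang -5.9 yaw 0.01 shift [-0.03  0.02  0.01] pos [0.439  0.187  0.0256] F [-0.9 -2.6  9.1] open 0.34 grip 60 tilt 0.001
```

```bash
python3 -m inch '[{"xyz":[0,0,-0.3],"yaw":0},{"xyz":[0,0,-0.6],"yaw":0},{"xyz":[0,0,-0.8],"yaw":0},{"xyz":[0,0,-0.8],"yaw":0},{"xyz":[0,0,-0.3],"yaw":0}]'|tail -3
python3 -m inch '[{"xyz":[0.2,0.5,0],"yaw":0},{"xyz":[0.2,0.85,0],"yaw":0},{"xyz":[0.2,0.85,0],"yaw":0},{"xyz":[0.2,0.85,0],"yaw":0},{"xyz":[0.2,0.85,0],"yaw":0}]'|tail -3
python3 -m inch '[{"xyz":[0.2,0.85,0],"yaw":0},{"xyz":[0.2,0.85,0],"yaw":0},{"xyz":[0.2,0.85,0],"yaw":0},{"xyz":[0.2,0.85,0],"yaw":0},{"xyz":[0.2,0.85,0],"yaw":0}]'|tail -3
python3 -m inch '[{"xyz":[0.2,0.85,0],"yaw":0},{"xyz":[0.2,0.85,0],"yaw":0},{"xyz":[0.2,0.85,0],"yaw":0},{"xyz":[0.2,0.85,0],"yaw":0},{"xyz":[0.2,0.6,0],"yaw":0}]'|tail -3
python3 -m inch '[{"xyz":[0,0,0],"yaw":-0.8},{"xyz":[0,0,0],"yaw":-0.8},{"xyz":[0,0,0],"yaw":-0.8},{"xyz":[0,0,0],"yaw":-0.8},{"xyz":[0,0,0],"yaw":0}]'|tail -3
python3 go.py .525 -.4145 .095 13.4
```

```text
contact_force: [0.5, 0.1, -1.0]
opening: 0.336
grip_force: 59.6
contact_force: [0.3, 1.0, -0.5]
opening: 0.332
grip_force: 59.6
contact_force: [1.3, -0.0, -0.5]
opening: 0.33
grip_force: 59.6
contact_force: [-0.2, 0.6, 0.1]
opening: 0.331
grip_force: 59.6
contact_force: [-0.5, 0.2, -0.3]
opening: 0.332
grip_force: 59.6
t18.9 ang 13.5 yaw 0.01 shift [-0.19  2.67  1.04] pos [ 0.5075 -0.3089  0.1368] F [-0.5  0.2 -0.3] open 0.33 grip 60 tilt 0.000
```

```bash
python3 -m inch '[{"xyz":[-0.1,0.7,0],"yaw":0},{"xyz":[-0.09,0.7,0],"yaw":0},{"xyz":[0,0.7,0],"yaw":0},{"xyz":[0,0.5,0.1],"yaw":0},{"xyz":[0,0.07,0.4],"yaw":0}]'|tail -3
python3 -m inch '[{"xyz":[0,0,0.4],"yaw":0},{"xyz":[0,0,0.14],"yaw":0},{"xyz":[0,0,0],"yaw":0},{"xyz":[0,0,0],"yaw":0},{"xyz":[0,0,0],"yaw":0}]'|tail -3
python3 go.py .525 -.4145 .0895 13.4
python3 - <<'E'
from h import *
t=camera("top");s=camera("scene")
c=lambda i,x,y:cv2.resize(i[y:y+150,x:x+110],None,fx=3.4,fy=3.4,interpolation=cv2.INTER_CUBIC)
cv2.imwrite("pics/p4.png",np.hstack([c(t,420,120),c(s,500,130)]))
E
```

```text
contact_force: [0.4, 0.2, -0.3]
opening: 0.337
grip_force: 59.6
contact_force: [0.0, -0.3, -0.4]
opening: 0.329
grip_force: 59.6
t19.7 ang 13.2 yaw -0.03 shift [-0.01 -0.    0.16] pos [ 0.5252 -0.4146  0.096 ] F [ 0.  -0.3 -0.4] open 0.33 grip 60 tilt 0.001
```

View pics/p4.png

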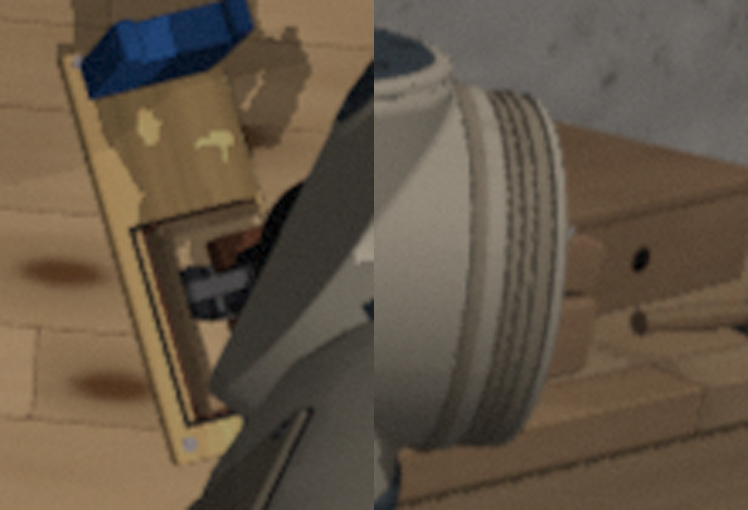

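The dark block shows in the fingers at crop (235,245), in line with the stack. The scene camera is blocked by the arm. I'll lower it.

```bash
python3 -m inch '[{"xyz":[0,0,0.08],"yaw":0},{"xyz":[0,0,0.06],"yaw":0},{"xyz":[0,0,0],"yaw":0},{"xyz":[0,0,0],"yaw":0}]'|tail -3
python3 go.py .525 -.4145 .0895 13.4
python3 -m inch '[{"xyz":[0,0,0.03],"yaw":0},{"xyz":[0,0,0],"yaw":0},{"xyz":[0,0,0],"yaw":0}]'|tail -3
python3 go.py .525 -.4145 .0895 13.4
```

```text
contact_force: [-0.5, 0.8, 6.1]
opening: 0.332
grip_force: 60.2
t20.1 ang 13.3 yaw -0.02 shift [-0.   -0.01  0.02] pos [ 0.5251 -0.4147  0.0901] F [-0.5  0.8  6.1] open 0.33 grip 60 tilt 0.001
contact_force: [-3.9, 3.3, 14.9]
opening: 0.333
grip_force: 61.5
t20.4 ang 13.3 yaw -0.02 shift [-0.   -0.01  0.01] pos [ 0.5251 -0.4148  0.0901] F [-3.9  3.3 14.9] open 0.33 grip 61 tilt 0.001
```

```bash
python3 -m inch '[{"xyz":[0,0,0],"yaw":0},{"xyz":[0,0,0],"yaw":0},{"xyz":[0,0,0],"yaw":0},{"xyz":[0,0,0],"yaw":0},{"xyz":[0,0,0],"yaw":0}]' 1|tail -3
python3 -m inch '[{"xyz":[0,0,0],"yaw":0},{"xyz":[0,0,-0.3],"yaw":0},{"xyz":[0,0,-0.6],"yaw":0},{"xyz":[0,0,-0.6],"yaw":0},{"xyz":[0,0,0],"yaw":0}]'|tail -3
python3 -m inch '[{"xyz":[0,-0.8,0],"yaw":0.6},{"xyz":[0,-0.8,0],"yaw":0.6},{"xyz":[0,-0.8,0],"yaw":0.6},{"xyz":[0,-0.8,0],"yaw":0.6},{"xyz":[0,-0.7,0],"yaw":0.6}]'|tail -3
python3 -m inch '[{"xyz":[0,0,0],"yaw":0.62},{"xyz":[0,0,0],"yaw":0},{"xyz":[0,0,0],"yaw":0}]'|tail -3
python3 go.py .484 -.233 .09 -8.4
```

```text
contact_force: [-0.8, 0.2, 0.3]
opening: 0.998
grip_force: 0.0
contact_force: [0.6, -0.8, 1.0]
opening: 0.997
grip_force: 0.0
contact_force: [1.0, 0.1, -0.8]
opening: 1.003
grip_force: 0.0
contact_force: [-0.0, -0.9, -1.0]
opening: 1.003
grip_force: 0.0
t21.9 ang -8.3 yaw 0.02 shift [-0.7  -0.59  1.47] pos [ 0.5082 -0.2602  0.1489] F [-0.  -0.9 -1. ] open 1.00 grip 0 tilt 0.001
```

```bash
python3 -m inch '[{"xyz":[-0.35,-0.3,0.3],"yaw":0},{"xyz":[-0.35,-0.29,0.5],"yaw":0},{"xyz":[0,0,0.67],"yaw":0},{"xyz":[0,0,0],"yaw":0},{"xyz":[0,0,0],"yaw":0}]'|tail -3
python3 go.py .484 -.233 .026 -8.4
python3 - <<'E'
from h import *
t=camera("top");crop(t,350,130,170,170,3.3,"pics/p5.png")
E
```

```text
contact_force: [0.3, 0.2, 0.4]
opening: 1.0
grip_force: 0.0
t22.3 ang -8.4 yaw -0.00 shift [ 0.02 -0.01  1.57] pos [ 0.4832 -0.2332  0.089 ] F [0.3 0.2 0.4] open 1.00 grip 0 tilt 0.002
```

View pics/p5.png

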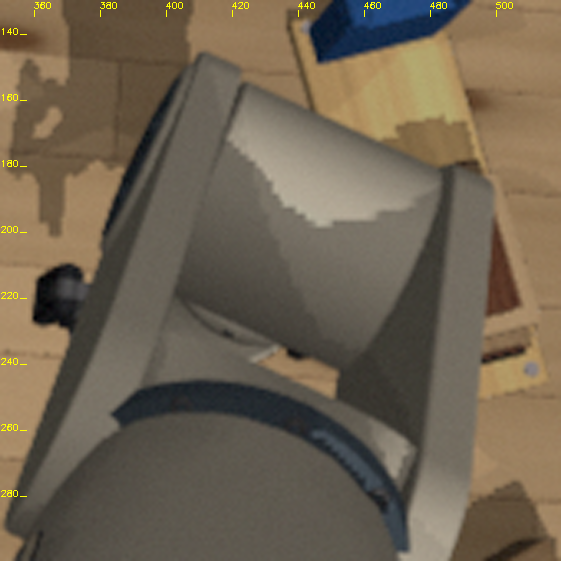

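The wrist hides the leg here, and the dark block is visible on the stack at (500,220). The margin around the leg is ±25 mm, so I'll grasp it.

```bash
python3 -m inch '[{"xyz":[0.02,0,0.5],"yaw":0},{"xyz":[0,0,0.5],"yaw":0},{"xyz":[0,0,0.35],"yaw":0},{"xyz":[0,0,0.22],"yaw":0},{"xyz":[0,0,0],"yaw":0}]'|tail -3
python3 go.py .484 -.233 .026 -8.4
python3 -m inch '[{"xyz":[0,0,0],"yaw":0},{"xyz":[0,0,0],"yaw":0},{"xyz":[0,0,0],"yaw":0},{"xyz":[0,0,0],"yaw":0},{"xyz":[0,0,0],"yaw":0}]' 0.25 | tail -3
python3 -m inch '[{"xyz":[0,0,0],"yaw":0},{"xyz":[0,0,0],"yaw":0},{"xyz":[0,0,0],"yaw":0},{"xyz":[0,0,0],"yaw":0}]' | tail -3
python3 go.py .484 -.233 .026 -8.4
```

```text
contact_force: [-0.4, 0.7, -0.3]
opening: 1.0
grip_force: 0.0
t22.8 ang -8.5 yaw -0.01 shift [-0.02 -0.01  0.01] pos [ 0.4846 -0.2333  0.0263] F [-0.4  0.7 -0.3] open 1.00 grip 0 tilt 0.000
contact_force: [-0.4, -0.4, 7.7]
opening: 0.394
grip_force: 60.5
contact_force: [-1.4, -0.4, 7.0]
opening: 0.393
grip_force: 60.5
t23.5 ang -8.4 yaw -0.01 shift [-0.03 -0.    0.04] pos [ 0.4851 -0.2332  0.0278] F [-1.4 -0.4  7. ] open 0.39 grip 60 tilt 0.002
```

```bash
python3 -m inch '[{"xyz":[0,0,-0.3],"yaw":0},{"xyz":[0,0,-0.7],"yaw":0},{"xyz":[0,0,-0.8],"yaw":0},{"xyz":[0,0,-0.8],"yaw":0},{"xyz":[0,0,-0.8],"yaw":0}]'|tail -3
python3 -m inch '[{"xyz":[0,0,-0.6],"yaw":0},{"xyz":[0,0,-0.3],"yaw":-0.6},{"xyz":[0,0,0],"yaw":-0.8},{"xyz":[0,0,0],"yaw":-0.8},{"xyz":[0,0,0],"yaw":-0.8}]'|tail -3
python3 -m inch '[{"xyz":[0,0,0],"yaw":-0.65},{"xyz":[0,0,0],"yaw":0},{"xyz":[0,0,0],"yaw":0}]'|tail -3
python3 go.py .5796 -.4013 .16 13.5
```

```text
contact_force: [0.9, -0.4, -2.6]
opening: 0.399
grip_force: 60.0
contact_force: [-0.4, 0.2, -1.2]
opening: 0.402
grip_force: 60.2
contact_force: [-0.8, -0.0, -1.3]
opening: 0.402
grip_force: 60.2
t24.6 ang 13.3 yaw -0.03 shift [1.33 4.66 0.98] pos [ 0.4842 -0.2327  0.1993] F [-0.8 -0.  -1.3] open 0.40 grip 60 tilt 0.000
```

```bash
python3 -m inch '[{"xyz":[0.2,0.5,0],"yaw":-0.03},{"xyz":[0.2,0.8,0],"yaw":0},{"xyz":[0.2,0.8,0],"yaw":0},{"xyz":[0.2,0.8,0],"yaw":0},{"xyz":[0.2,0.8,0],"yaw":0}]'|tail -3
python3 -m inch '[{"xyz":[0.2,0.6,0],"yaw":0},{"xyz":[0.13,0.36,0.3],"yaw":0},{"xyz":[0,0,0.4],"yaw":0},{"xyz":[0,0,0.28],"yaw":0},{"xyz":[0,0,0],"yaw":0}]'|tail -3
python3 -m inch '[{"xyz":[0,0,0],"yaw":0},{"xyz":[0,0,0],"yaw":0}]'|tail -3
python3 go.py .5796 -.4013 .1118 13.5
python3 - <<'E'
from h import *
t=camera("top");crop(t,400,90,150,180,3.3,"pics/p6.png")
E
```

```text
contact_force: [0.9, -0.2, -2.1]
opening: 0.394
grip_force: 60.2
contact_force: [-0.8, -0.4, -2.1]
opening: 0.403
grip_force: 60.3
contact_force: [-0.1, -1.3, -2.0]
opening: 0.399
grip_force: 60.3
t25.6 ang 13.6 yaw 0.02 shift [-0.01  0.    1.21] pos [ 0.58   -0.4011  0.1602] F [-0.1 -1.3 -2. ] open 0.40 grip 60 tilt 0.000
```

View pics/p6.png

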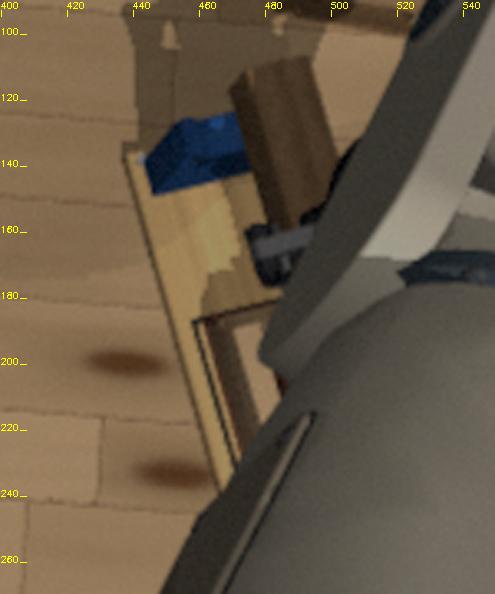

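The leg hangs above the saddle, its plain-end top corners at about pixel (474,110) and (493,107). I'll compare these with the prediction.

```bash
python3 - <<'E'
from h import *
a=np.radians(13.54);u=np.array([np.cos(a),np.sin(a)]);v=np.array([u[1],-u[0]]);c=np.array([.5593,-.4062])
for x in(-17.5,17.5): 
    q=proj("top",[*(c+(x*v+127*u)/1e3),.1672])[0]; print(q,(q+.5-[400,90])*3.3-.5)
E
python3 -m inch '[{"xyz":[0,0,0.3],"yaw":0},{"xyz":[0,0,0.3],"yaw":0},{"xyz":[0,0,0.2],"yaw":0},{"xyz":[0,0,0],"yaw":0},{"xyz":[0,0,0],"yaw":0}]'|tail -3
python3 go.py .5796 -.4013 .1118 13.5
```

```text
[474.41359911 111.33231122] [246.71487707  71.54662703]
[493.66603896 106.55284158] [310.24792855  55.77437721]
contact_force: [-0.5, 0.6, -2.7]
opening: 0.399
grip_force: 60.3
t26.1 ang 13.6 yaw 0.02 shift [0.   0.01 0.36] pos [ 0.5794 -0.401   0.1262] F [-0.5  0.6 -2.7] open 0.40 grip 60 tilt 0.002
```

Prediction and observation agree within 1 px. I'll lower in small steps until contact.

```bash
python3 -m inch '[{"xyz":[0,0,0.15],"yaw":0},{"xyz":[0,0,0.12],"yaw":0},{"xyz":[0,0,0.04],"yaw":0},{"xyz":[0,0,0],"yaw":0},{"xyz":[0,0,0],"yaw":0}]'|tail -3
python3 go.py .5796 -.4013 .1118 13.5
python3 -m inch '[{"xyz":[0,0,0.03],"yaw":0},{"xyz":[0,0,0.02],"yaw":0},{"xyz":[0,0,0],"yaw":0},{"xyz":[0,0,0],"yaw":0}]'|tail -3
python3 go.py .5796 -.4013 .1118 13.5
```

```text
contact_force: [0.6, -0.4, -1.6]
opening: 0.397
grip_force: 60.3
t26.5 ang 13.6 yaw 0.02 shift [-0.01 -0.01  0.08] pos [ 0.5799 -0.4015  0.115 ] F [ 0.6 -0.4 -1.6] open 0.40 grip 60 tilt 0.000
contact_force: [-0.5, 0.5, -0.7]
opening: 0.4
grip_force: 60.3
t26.8 ang 13.6 yaw 0.02 shift [-0.01 -0.01  0.03] pos [ 0.5799 -0.4015  0.1131] F [-0.5  0.5 -0.7] open 0.40 grip 60 tilt 0.000
```

```bash
python3 -m inch '[{"xyz":[0,0,0.025],"yaw":0},{"xyz":[0,0,0.01],"yaw":0},{"xyz":[0,0,0],"yaw":0},{"xyz":[0,0,0],"yaw":0}]'|tail -3
python3 go.py .5796 -.4013 .1118 13.5
```

```text
contact_force: [-0.1, 1.1, 4.1]
opening: 0.397
grip_force: 61.0
t27.1 ang 13.6 yaw 0.02 shift [-0.01 -0.01  0.01] pos [ 0.5802 -0.4016  0.1122] F [-0.1  1.1  4.1] open 0.40 grip 61 tilt 0.001
```

```bash
python3 -m inch '[{"xyz":[0,0,0],"yaw":0},{"xyz":[0,0,0],"yaw":0},{"xyz":[0,0,0],"yaw":0},{"xyz":[0,0,0],"yaw":0},{"xyz":[0,0,0],"yaw":0}]' 1|tail -3
python3 -m inch '[{"xyz":[0,0,0],"yaw":0},{"xyz":[0,0,-0.3],"yaw":0},{"xyz":[0,0,-0.6],"yaw":0},{"xyz":[0,0,-0.8],"yaw":0},{"xyz":[0,0,-0.8],"yaw":0}]'|tail -3
python3 -m inch '[{"xyz":[0,0,-0.3],"yaw":0},{"xyz":[-0.8,0,0],"yaw":0},{"xyz":[-0.8,0,0],"yaw":0},{"xyz":[-0.8,0.3,0],"yaw":0},{"xyz":[-0.8,0.5,0],"yaw":0}]'|tail -3
python3 -m inch '[{"xyz":[-0.7,0.7,0],"yaw":0},{"xyz":[-0.7,0.7,0],"yaw":0},{"xyz":[-0.7,0.7,0],"yaw":0},{"xyz":[-0.7,0.7,0],"yaw":0},{"xyz":[0,0,0],"yaw":0}]'
python3 - <<'E'
from h import *
t=camera("top");crop(t,400,90,150,180,3.3,"pics/p7.png")
E
```

```text
contact_force: [0.6, -0.4, 0.3]
opening: 1.0
grip_force: 0.0
contact_force: [1.1, -0.6, -1.1]
opening: 1.001
grip_force: 0.0
contact_force: [2.1, -1.1, 0.5]
opening: 1.003
grip_force: 0.0
clock: 28.8
tool_pos: [0.3764, -0.6035, 0.2242]
tool_rot: [0.002, 0.993, 0.117, -0.001]
contact_force: [-0.2, -0.1, 0.0]
opening: 1.001
grip_force: 0.0
```

View pics/p7.png

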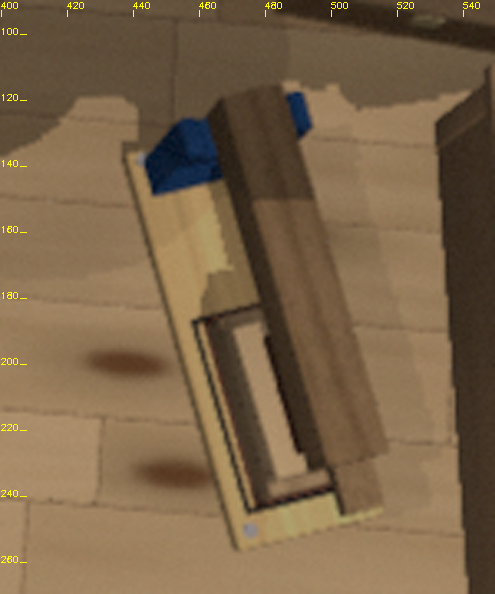

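The leg lies between the cheeks and over the dark block, plain end at (475,118), tenon at (509,242) beyond the stack. One numeric check before handing in.

```bash
python3 - <<'E'
from fit import *
p,r=fit(.035,.212,px("top",400,90,3.3,[(222,100),(281,86),(386,452),(329,467)]),.119,(.57,-.4,.2))
a=np.radians(13.54);u=np.array([np.cos(a),np.sin(a)]);v=np.array([u[1],-u[0]]);d=p[:2]-[.5593,-.4062]
print("x,y mm",d@v*1e3,d@u*1e3-14,"deg",np.degrees(p[2]),r)
E
```

```text
x,y mm -1.1926639287377498 7.58206195527676 deg 13.146182661231947 [-0.4 -0.5  0.1 -0.7  1.   0.5 -0.5  0.7]
```

```bash
python3 -c "
from plant import order
print(order.hand_in())"
```

```text
the job is handed in; nothing more can be done
None
```

The three blocks are stacked on the outline, the leg lies across the saddle and stack about 1 mm off-line and 1 mm from flush, with the gripper clear. The job is handed in at about 29 s; no verdict came back.

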